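Sort solid from hollow brass pillars and load the finishing bowl

ROBOT

A 6-joint arm with a two-finger parallel gripper is mounted at the origin on the work surface; the furniture and walls round the work are solid. World frame = base frame: x ahead of the robot, y to its left, z up, the work surface at z = 0. Lengths are in mm, angles in rad, forces in N, time in s.
With the tool pointing down it reaches from about 300 to 775 mm from the base axis. Payload 14.6 kg.
Tool frame: the origin (TCP) lies between the finger pads; the fingertips stand 19 mm ahead of it and the grasp point (between the pads) is the TCP (manip.tcp_to_tips is the distance from the TCP to the fingertips, in mm); x points along the fingers, z is the direction in which the jaws open and shut, and the axes are right-handed (so a half turn about x gives the same grasp; the last joint's range is limited). The gripper opens to 94 mm and grips with 3 to 60 N. Pads are 16 mm wide; open, the fingers measure 119 mm over their backs; the gripper's body (75 mm by 177 mm) begins 78 mm behind the grasp point.
Start: joints at [-1.24, 0.3, 1.521, -0, 1.321, -0.067], TCP at [213.057, -507.046, 224.446] pointing down, gripper open.
Joint ranges: [-3.03, 3.03], [-0.79, 2.21], [0.23, 2.52], [-1.04, 4.18], [0, 3.07], [-2.55, 2.55]. Speed limits (rad/s): [2.22, 2.22, 2.57, 3.14, 3.14, 3.14].

INTERFACE

Orientations are given as [roll, pitch, yaw] about the fixed x, y, z axes, in that order (R = Rz(yaw) Ry(pitch) Rx(roll)).
In Python, from cell import manip gives the robot as it stands.
- The arm moves only by the tool jog_arm, never from a script. Its argument "moves" is a list that holds one entry, the list of rows, each a list of 6 numbers: the shift along the world's x, y, z in mm, then the turn, a rotation vector about the world's x, y, z in degrees. In form: [[[dx, dy, dz, wx, wy, wz], ...]]. A call has 1 to 5 rows; each row shifts and turns the pose as measured when the row begins; what a row does not reach is not made up. A row lasts 1/10 s, in which the tool goes at most 50 mm and 8.59 degrees, less where a joint would pass 70% of its speed; a pose out of reach is approached as far as the arm can. A call is refused whole if a number of a shift passes 50 or a number of a turn 8.59, either way. A call with a gripper value outside its range is refused whole. "gripper" is the opening, from -1 (shut) to 1 (fully open), set as the call begins (left out, the last holds). The fingers move at their own pace and stop on an object; "squeeze" is the grip in N (left out, the last holds). Time passes only in rows, so rows that do not move let the fingers close. It gives the time, the measured TCP pose, the force and the opening at its end, in the units of the state.
- manip.read_state(): the state, without advancing time (a new reading comes with each control period).
- manip.camera(name): name is "side" or "top"; returns (picture, depth): 420x560x3 uint8, blue, green, red; 420x560 float32, mm along the optical axis (not along the pixel's ray), 0 where there is no reading.
- manip.camera_params(name): a dict with "fx", "fy", "cx", "cy" (pixels), "rvec" (rotation vector, rad) and "tvec" (3), from world to camera coordinates, as OpenCV has them. Camera axes: x right, y down, z forward; pixel columns grow to the right and rows downward; lengths in mm; the calibration is good to about 2 mm. A picture is of the moment at which its call begins. camera_params takes no time and is no camera call.
- manip.sign_off(): hands the job in, once; it reports no verdict.
The state is a dict: "clock": time; "joints": joint angles; "qd": joint speeds; "effort": joint torques, N m; "eef_pos": TCP position; "eef_rot": TCP orientation; "wrist_force": force on the tool from outside, world axes, zero at the start; "moment": the same for the moment, N m; "finger_gap": finger opening in mm.
Only numpy, scipy, OpenCV 4.12 (cv2) and the standard library are available. Lean on these libraries where they do the work, as an engineer would, in place of code of your own. Each camera call takes 0.05 s, during which the arm holds its last target. There are 200 camera calls.

TASK

The round finishing bowl was left running on slow: turn its switch to off in the middle, let it stand there at least two seconds for the motor to run down, and load only while it is off. Heft each cast brass pillar: the heavy, solid ones go into the bowl, the light, hollow ones, which would be dented in it, go into the wooden tray for polishing by hand. Once every pillar is sorted, turn the switch fully on to its other side, fast, and leave the turquoise-lidded pot and the roll of tape where they are.

Things in the scene. Friction and masses are not known exactly. Their poses are not given: they have to be found in the camera images.
- pillar1: cast brass pillar, 90 mm long: a turned round shaft, 23 mm thick, between two 29 x 29 mm square end blocks, each 20 mm long; origin at its centre, x along its length; it starts lying on one side of its blocks, centre 14.5 mm above the bench. Some of the pillars are solid (0.41 to 0.55 kg), the others hollow inside (0.09 to 0.13 kg); they look exactly alike. Not every pillar is there each time.
- pillar2: cast brass pillar, 90 mm long: a turned round shaft, 23 mm thick, between two 29 x 29 mm square end blocks, each 20 mm long; origin at its centre, x along its length; it starts lying on one side of its blocks, centre 14.5 mm above the bench. Some of the pillars are solid (0.41 to 0.55 kg), the others hollow inside (0.09 to 0.13 kg); they look exactly alike. Not every pillar is there each time.
- pillar3: cast brass pillar, 90 mm long: a turned round shaft, 23 mm thick, between two 29 x 29 mm square end blocks, each 20 mm long; origin at its centre, x along its length; it starts lying on one side of its blocks, centre 14.5 mm above the bench. Some of the pillars are solid (0.41 to 0.55 kg), the others hollow inside (0.09 to 0.13 kg); they look exactly alike. Not every pillar is there each time.
- pillar4: cast brass pillar, 90 mm long: a turned round shaft, 23 mm thick, between two 29 x 29 mm square end blocks, each 20 mm long; origin at its centre, x along its length; it starts lying on one side of its blocks, centre 14.5 mm above the bench. Some of the pillars are solid (0.41 to 0.55 kg), the others hollow inside (0.09 to 0.13 kg); they look exactly alike. Not every pillar is there each time.
- pillar5: cast brass pillar, 90 mm long: a turned round shaft, 23 mm thick, between two 29 x 29 mm square end blocks, each 20 mm long; origin at its centre, x along its length; it starts lying on one side of its blocks, centre 14.5 mm above the bench. Some of the pillars are solid (0.41 to 0.55 kg), the others hollow inside (0.09 to 0.13 kg); they look exactly alike. Not every pillar is there each time.
- bowl: round bench finishing bowl of grey plastic on a grey motor base, fixed to the bench; origin under its centre on the bench; 180 mm across, rim 94 mm (its rolled edge 97 mm) above the bench
- bowl_floor (a point): middle of the bowl's flat inner floor, 41 mm above the bench and 53 mm below the rim; the floor is about 160 mm across, the sides lean out to 168 mm inside at the rim
- tray: small open wooden tray, 122 x 104 mm outside, 32 mm high, walls 6 mm thick, fixed to the bench; origin under its centre on the bench, x along its long side
- tray_floor (a point): middle of the tray's inner floor, 6 mm above the bench; 110 x 92 mm inside, x and y as for the tray
- switch_box: grey switch box of the bowl, 84 x 84 mm and 57 mm high, fixed to the bench, with a rotary switch on top; origin under its centre on the bench; its x axis points from its middle to the off mark (a small ring), with the one-tick mark (slow) 60 degrees clockwise and the two-tick mark (fast) 60 degrees counter-clockwise of it, seen from above; a cable leaves it on the off-mark side
- selector (a joint): angle of the black switch handle about the upright axis, rad, counter-clockwise positive seen from above: -1.05 slow (end stop, where it starts), 0 off (the handle then lies along the box's x axis), +1.05 fast (end stop). It turns against light friction (0.06 N m), with no spring, and stays where it is left
- selector_grip (a point): middle of the handle's grip, on its turning axis, 80 mm above the bench; the grip is an upright bar 50 mm long, 13 mm thick and 25 mm high (from 68 to 93 mm above the bench) with a white line at its pointer end; x along the bar to the pointer end. Under it is the handle's 34 mm round foot
- pumice: bystander: white pot with a turquoise lid, 56 mm across, 70 mm high, loose; origin under its centre
- tape: bystander: roll of masking tape lying flat, 98 mm across, 25 mm high, loose; origin under its centre
Not all that is in view belongs to the job. What is shaped like the pillar4 but purple is not meant.

How it is judged:
By the outcome, as a careful person would: the job done as asked, in the order asked, and still so for the second after the job is handed in, with the robot touching nothing.
Of pillar1, pillar2, pillar3, pillar4, pillar5 only 4 to 5 are there at a start; the rules pass over those that are not, and their reading is None.
At some moment in a run one of pillar1, pillar2, pillar3, pillar4, pillar5 may be knocked a few centimetres aside while the robot is not near it.
Once in a run the grip may slacken for a moment while it holds something.
It also fails if it takes over 208 s, if anything falls off the work surface, if the arm or the gripper's body presses on something with over 40 N, if the wrist force passes 120 N, or if a joint passes its speed limit or range.

## Working session

There is one attempt and no reset: what is moved stays moved. The work goes in short steps, Python scripts to look and compute and a tool call to move; the robot and the scene stay as the last step left them, time stands still between calls to the robot, and variables do not carry over. Pictures are saved under pics/ and viewed, about 12 in all and at most 16, crops included, and the job is handed in when it is done.

Besides the shell and the picture viewer there is one more tool, called after "Emit:" as name(argument=value, ...) on one line, values as JSON. jog_arm: Moves the arm, as the interface text tells. Its arguments: {"type":"object","properties":{"moves":{"type":"array","items":{"type":"array","items":{"type":"array","items":{"type":"number"}}}},"gripper":{"type":"number"},"squeeze":{"type":"number"}},"required":["moves"]}

```bash
ls; mkdir -p pics; cat > h.py <<'E'
import numpy as np, cv2
from cell import manip
def look(n):
    im,d=manip.camera(n); np.savez(''+n,im=im,d=d); return im,d
def par(n):
    p=manip.camera_params(n); R=cv2.Rodrigues(np.array(p['rvec'],float))[0]; return p,R,np.array(p['tvec'],float).ravel()
def onplane(n,u,v,z):
    p,R,t=par(n); r=R.T@np.array([(u-p['cx'])/p['fx'],(v-p['cy'])/p['fy'],1]); c=-R.T@t
    return c+r*(z-c[2])/r[2]
def cloud(n,d):
    p,R,t=par(n); v,u=np.indices(d.shape)
    P=np.stack([(u-p['cx'])/p['fx']*d,(v-p['cy'])/p['fy']*d,d],-1)-t
    return P@R
E
python3 - <<'E'
from h import *
s=manip.read_state(); print(s)
for n in('top','side'):
    im,d=look(n); cv2.imwrite(f'pics/{n}0.png',im); p,R,t=par(n); print(n,-R.T@t,R[2])
E
```

```text
pics
{'clock': 0.0, 'joints': array([-1.23959069e+00,  3.00461932e-01,  1.52161008e+00, -4.35975480e-06,
        1.32071473e+00, -6.66144964e-02]), 'qd': array([ 0.00020607,  0.00014029,  0.00027246,  0.00243031, -0.00187346,
        0.00024534]), 'effort': array([-6.75796782e-04, -5.31808412e+01, -3.52740920e+01,  7.08032283e-02,
        2.43821600e-02, -1.43544225e-04]), 'eef_pos': array([ 212.9806194 , -506.81064045,  223.87908453]), 'eef_rot': array([3.07851458, 1.56960222, 1.90553946]), 'wrist_force': array([ 0.43581625, -0.30831061,  0.0302287 ]), 'moment': array([-0.02847969,  0.00122273, -0.02444711]), 'finger_gap': 93.81135274435913}
top [ 295.68903203 -140.85944057 1507.91623692] [ 0.11565646 -0.00264697 -0.99328575]
side [104.25343758 917.23403517 714.93477029] [ 0.28971472 -0.82685998 -0.4820456 ]
```

View pics/top0.png

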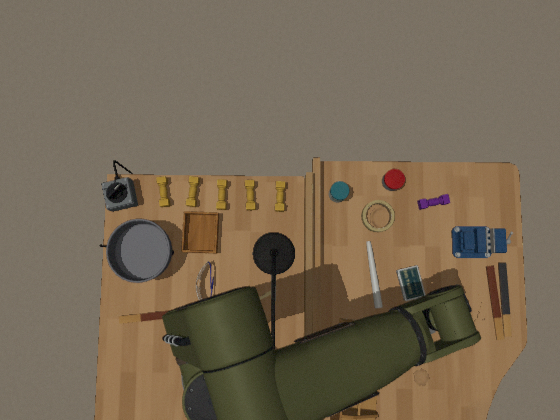

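View pics/side0.png

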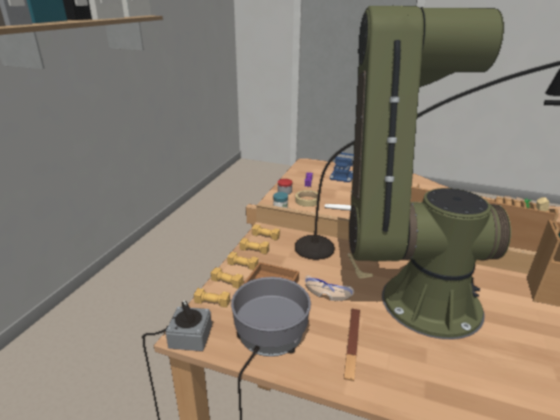

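```bash
python3 - <<'E'
from h import *
f=np.load('top.npz'); im,d=f['im'],f['d']; C=cloud('top',d)
hsv=cv2.cvtColor(im,cv2.COLOR_BGR2HSV)
print('hsv pillar',hsv[192,163],hsv[195,222],'wood',hsv[150+60,140+80])
m=((hsv[...,0]>20)&(hsv[...,0]<32)&(hsv[...,1]>150)&(hsv[...,2]>60)).astype(np.uint8)
n,l,st,c=cv2.connectedComponentsWithStats(m)
for i in range(1,n):
    if st[i,4]>60:
        ys,xs=np.where(l==i); r=cv2.minAreaRect(np.c_[xs,ys].astype(np.float32)); u,v=r[0]
        P=onplane('top',u,v,14.5); bx=cv2.boxPoints(r); W=np.array([onplane('top',*b,14.5)[:2] for b in bx]); e=[W[1]-W[0],W[2]-W[1]]; L=max(e,key=np.linalg.norm)
        print(c[i].round(),st[i,4],P[:2].round(),'len',[round(np.linalg.norm(q)) for q in e],'ang',round(np.degrees(np.arctan2(L[1],L[0])),1), 'z',np.median(C[l==i][:,2]).round())
for nm,(u,v) in dict(lampbase=(265,253),line=(273,310),lineb=(273,290),wall=(312,220),wall2=(318,165),pot=(340,190),tape=(366,216),bowlfloor=(140,250)).items(): print(nm,C[v,u].round())
# bowl rim / tray / switch by height
Z=C[...,2]
def bb(x0,x1,y0,y1,a,b):
    q=C[(Z>a)&(Z<b)]; q=q[(q[:,0]>x0)&(q[:,0]<x1)&(q[:,1]>y0)&(q[:,1]<y1)]; return q
big=np.hstack([cv2.resize(im[160:290,95:215],None,fx=3.3,fy=3.3,interpolation=2),cv2.resize(im[160:290,215:335],None,fx=3.3,fy=3.3,interpolation=2)])
cv2.imwrite('pics/c1.png',big)
f=np.load('side.npz'); d2=f['d']; C2=cloud('side',d2)
for u,v in [(316,220),(320,180),(345,145),(500,80),(318,200),(553,65),(553,80),(327,165)]: print('lamp side',u,v,C2[v,u].round())
for u,v in [(188,303),(185,313),(208,325)]: print(u,v,C2[v,u].round())
E
```

```text
hsv pillar [ 21 172 154] [ 22 168 150] wood [ 16 116 145]
[163. 192.] 197 [541. 200.] len [31, 90] ang -170.3 z 27.0
[192. 191.] 198 [542. 112.] len [90, 29] ang -4.5 z 27.0
[221. 194.] 191 [533.  21.] len [89, 30] ang -0.8 z 27.0
[250. 195.] 206 [534. -66.] len [28, 91] ang -176.8 z 27.0
[280. 196.] 192 [ 532. -156.] len [90, 25] ang -2.0 z 28.0
lampbase [ 356. -114.   26.]
line [ 215. -140.  396.]
lineb [ 258. -140.  374.]
wall [ 453. -252.   62.]
wall2 [ 623. -271.   36.]
pot [ 542. -334.   66.]
tape [ 474. -423.   -5.]
bowlfloor [360. 254.  42.]
lamp side 316 220 [ 361. -141.  103.]
lamp side 320 180 [ 355. -133.  241.]
lamp side 345 145 [ 294. -143.  350.]
lamp side 500 80 [ -41. -136.  547.]
lamp side 318 200 [ 357. -134.  176.]
lamp side 553 65 [-135. -137.  585.]
lamp side 553 80 [-144. -137.  554.]
lamp side 327 165 [ 338. -137.  288.]
188 303 [603. 221.  -4.]
185 313 [532. 337.  83.]
208 325 [497. 303.  28.]
```

View pics/c1.png

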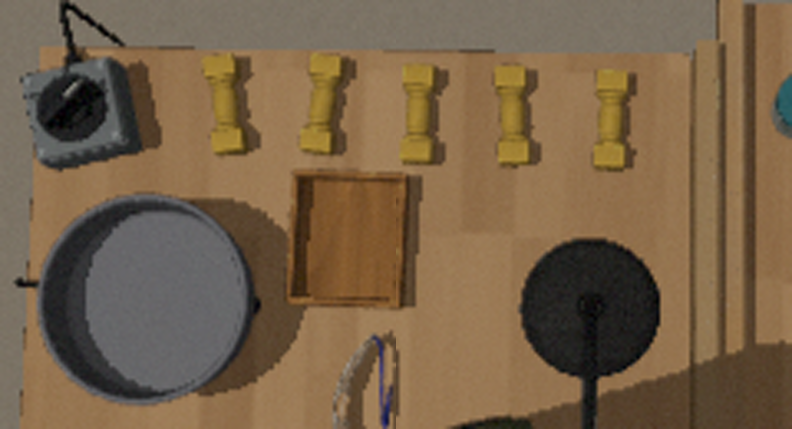

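```bash
cat > m.py <<'E'
from h import *
from scipy.spatial.transform import Rotation as Ro
f=np.load('top.npz'); im,d=f['im'],f['d']; C=cloud('top',d); Z=C[...,2]; V,U=np.indices(Z.shape)
def sel(u0,u1,v0,v1,a,b): return (U>=u0)&(U<u1)&(V>=v0)&(V<v1)&(Z>a)&(Z<b)
m=sel(98,182,212,290,85,105); P=C[m]; c,r=cv2.minEnclosingCircle(P[:,:2].astype(np.float32)); print('bowl',np.round(c),r)
# bowl via ellipse fit of rim pixels
e=cv2.fitEllipse(np.c_[U[m],V[m]].astype(np.float32)); print(' ell',e, onplane('top',*e[0],94).round())
m=sel(178,222,208,258,22,45); r=cv2.minAreaRect(C[m][:,:2].astype(np.float32)); print('tray',r)
m=sel(98,140,172,214,48,63); r=cv2.minAreaRect(C[m][:,:2].astype(np.float32)); print('box',r)
m=sel(98,140,172,214,78,110); r=cv2.minAreaRect(C[m][:,:2].astype(np.float32)); print('handle',r,m.sum())
hs=cv2.cvtColor(im,cv2.COLOR_BGR2HSV)
# forearm heights along its azimuth
A=C[(Z>300)]; rad=np.hypot(A[:,0],A[:,1]); az=np.degrees(np.arctan2(A[:,1],A[:,0]))
for r0 in range(0,600,50):
    q=A[(rad>r0)&(rad<r0+50)&(az<-40)&(az>-100)]
    if len(q): print(r0,len(q),np.percentile(q[:,2],[2,50,98]).round())
s=manip.read_state(); R=Ro.from_euler('xyz',s['eef_rot']).as_matrix(); print(R.round(3))
cv2.imwrite('pics/sw.png',cv2.resize(im[160:220,90:150],None,fx=9,fy=9,interpolation=cv2.INTER_CUBIC))
S=np.load('side.npz')['im']; cv2.imwrite('pics/sw2.png',np.hstack([cv2.resize(S[290:360,155:225],None,fx=8,fy=8,interpolation=cv2.INTER_CUBIC)]))
E
python3 m.py; cd pics; python3 -c "
import cv2,numpy as np
a=cv2.imread('sw.png');b=cv2.imread('sw2.png');h=540;cv2.imwrite('sw3.png',cv2.resize(np.hstack([a,cv2.resize(b,(540,540))]),(800,400)))"
```

```text
bowl [358. 247.] 91.72755432128906
 ell ((137.9566650390625, 250.2270050048828), (60.54243850708008, 62.62187194824219), 44.76321029663086) [357. 246.  94.]
tray ((423.5942687988281, 78.4611587524414), (113.2222900390625, 135.4558563232422), 88.35157012939453)
box ((528.265380859375, 326.071533203125), (82.5830078125, 84.09263610839844), 12.963495254516602)
handle ((528.015869140625, 325.4554748535156), (19.028295516967773, 50.782989501953125), 52.72978973388672) 106
50 87 [651. 675. 682.]
100 818 [682. 690. 693.]
150 1847 [656. 674. 691.]
200 2521 [596. 644. 660.]
250 2402 [567. 620. 635.]
300 2198 [553. 600. 614.]
350 1799 [545. 582. 596.]
400 1534 [511. 560. 576.]
450 1134 [474. 534. 562.]
500 1750 [401. 506. 527.]
550 860 [478. 509. 517.]
[[-0.     0.922  0.387]
 [ 0.001  0.387 -0.922]
 [-1.     0.    -0.001]]
```

View pics/sw3.png

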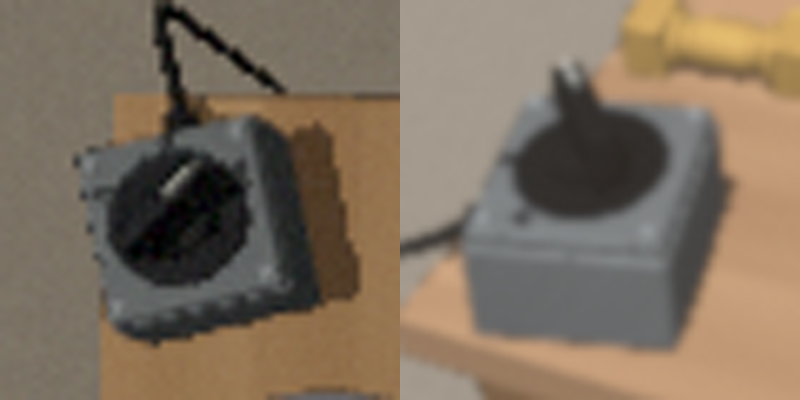

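Emit:
jog_arm(moves=[[[47,19,5,0,0,5],[47,19,5,0,0,5],[47,19,5,0,0,5],[47,19,0,0,0,5],[28,36,0,0,0,4.5]]], gripper=0.2, squeeze=30)

```text
clock: 0.6
eef_pos: [427.5, -394.9, 237.2]
eef_rot: [-3.022, 1.567, 2.52]
wrist_force: [0.0, -0.6, -0.1]
finger_gap: 57.9
```

```bash
python3 - <<'E'
from h import *
s=manip.read_state(); print(s)
for u,v in [[(183.5,212.1),(218.3,212.4),(216.8,253),(182.9,251.8)]][0]: print(onplane('top',u,v,32).round(1))
f=np.load('top.npz'); C=cloud('top',f['d']); A=C[C[...,2]>300]
a=-1.24; r=A[:,0]*np.cos(a)+A[:,1]*np.sin(a); l=-A[:,0]*np.sin(a)+A[:,1]*np.cos(a)
for r0 in range(-200,600,80):
    k=(r>r0)&(r<r0+80)&~((abs(A[:,1]+137)<12)&(A[:,2]<560)); 
    if k.sum(): print(r0,np.percentile(l[k],[1,50,99]).round(),np.percentile(A[k,2],[1,50,99]).round())
E
```

```text
{'clock': 0.6, 'joints': array([-8.08368530e-01,  3.64883238e-01,  1.40504037e+00, -8.06851679e-04,
        1.37584711e+00, -6.78919113e-02]), 'qd': array([ 0.79880909, -0.1630377 ,  0.2188335 ,  0.00123174, -0.04553499,
       -0.0164452 ]), 'effort': array([-7.22453132e+00, -5.64645231e+01, -3.88153911e+01,  3.60247109e-02,
        3.54256025e-01, -2.06311257e-02]), 'eef_pos': array([ 427.5301559 , -394.93366595,  237.22671855]), 'eef_rot': array([-3.02240012,  1.56654401,  2.52046652]), 'wrist_force': array([ 0.02381616, -0.60405003, -0.13029697]), 'moment': array([-0.01500643, -0.03466307, -0.03239911]), 'finger_gap': 57.94357220150008}
[475.4 131.5  32. ]
[475.6  27.2  32. ]
[354.1  28.7  32. ]
[356.5 129.5  32. ]
-120 [-29.  15. 219.] [300. 305. 379.]
-40 [-38. 121. 225.] [301. 336. 613.]
40 [ 35. 138. 229.] [594. 683. 695.]
120 [  3. 113. 229.] [632. 682. 695.]
200 [-28.  63. 234.] [ 565.  638. 1508.]
280 [-30.  43. 104.] [545. 600. 621.]
360 [-20.  45.  97.] [509. 570. 592.]
440 [-18.  40.  92.] [401. 530. 562.]
520 [-18.  39.  96.] [404. 509. 523.]
```

Emit:
jog_arm(moves=[[[28,36,0,0,0,4.75],[28,36,0,0,0,4.75],[28,36,0,0,0,4.75],[28,36,0,0,0,4.75],[10,42,0,0,0,4.75]]])

```text
clock: 1.1
eef_pos: [554.7, -200.4, 234.7]
eef_rot: [-3.124, 1.563, 2.851]
wrist_force: [0.7, -0.3, 0.1]
finger_gap: 56.1
```

Emit:
jog_arm(moves=[[[10,42,0,0,0,4.75],[10,42,0,0,0,4.75],[10,42,0,0,0,4.75],[10,42,0,0,0,4.75],[10,42,0,0,0,4.75]]])

```text
clock: 1.6
eef_pos: [605.2, 19.0, 232.7]
eef_rot: [3.115, 1.559, -3.044]
wrist_force: [0.1, -0.4, 0.4]
finger_gap: 56.1
```

Emit:
jog_arm(moves=[[[-2,42,0,0,0,4.75],[-2,42,0,0,0,4.75],[-2,42,0,0,0,4.75],[-2,42,0,0,0,4.75],[-15,39,0,0,0,4.75]]])

```text
clock: 2.1
eef_pos: [581.3, 235.0, 230.0]
eef_rot: [3.073, 1.555, -2.654]
wrist_force: [0.3, -0.2, -0.0]
finger_gap: 56.7
```

Emit:
jog_arm(moves=[[[-15,39,-10,0,0,4.75],[-15,39,-20,0,0,4.75],[-10,20,-30,0,0,4.75],[0,0,0,0,0,0],[0,0,0,0,0,0]]])

```text
clock: 2.6
eef_pos: [536.6, 341.3, 167.1]
eef_rot: [3.015, 1.554, -2.445]
wrist_force: [-0.1, -1.6, 0.9]
finger_gap: 56.1
```

```bash
cat >> h.py <<'E'
from scipy.spatial.transform import Rotation as Ro
def st():
    s=manip.read_state(); R=Ro.from_euler('xyz',s['eef_rot']).as_matrix()
    print('t',s['clock'],'pos',s['eef_pos'].round(1),'jaw',round(np.degrees(np.arctan2(R[1,2],R[0,2])),1),'tilt',R[:,0].round(3),'gap',round(s['finger_gap'],1),'F',s['wrist_force'].round(2),'M',s['moment'].round(2),'q',s['joints'].round(3))
    return s,R
E
python3 - <<'E'
from h import *
st()
im,d=look('side'); S=im[200:360,130:290]; T,_=look('top')
cv2.imwrite('pics/a1.png',np.hstack([cv2.resize(im[170:360,130:320],(400,400)),cv2.resize(T[150:250,80:180],(400,400))]))
E
```

```text
t 2.6 pos [536.6 341.3 167.1] jaw 47.2 tilt [-0.013 -0.011 -1.   ] gap 56.1 F [-0.13 -1.56  0.93] M [-0.02 -0.1   0.01] q [ 0.51   0.548  1.306 -0.003  1.304 -0.312]
```

View pics/a1.png

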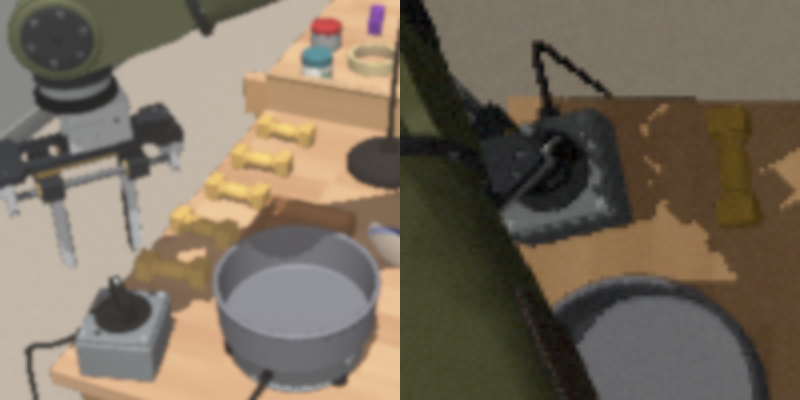

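Emit:
jog_arm(moves=[[[-8.5,-16,-20,0,0,-4.2],[0,0,-30,0,0,0],[0,0,-22,0,0,0],[0,0,-3,0,0,0],[0,0,0,0,0,0]]])

```text
clock: 3.2
eef_pos: [533.8, 319.7, 97.3]
eef_rot: [-3.005, 1.564, -2.272]
wrist_force: [-0.6, 1.0, -0.0]
finger_gap: 56.6
```

```bash
python3 - <<'E'
from h import *
st()
E
```

```text
t 3.2 pos [533.8 319.7  97.3] jaw 42.0 tilt [-0.004 -0.005 -1.   ] gap 56.6 F [-0.57  0.95 -0.  ] M [ 0.02 -0.11  0.02] q [ 0.482  0.585  1.421 -0.003  1.141 -0.25 ]
```

Emit:
jog_arm(moves=[[[-6,6,-6,0,0,0.5],[0,0,0,0,0,0],[0,0,0,0,0,0]]])

```text
clock: 3.5
eef_pos: [529.0, 326.3, 94.5]
eef_rot: [-2.347, 1.568, -1.607]
wrist_force: [-0.7, -0.1, 0.4]
finger_gap: 56.3
```

Emit:
jog_arm(moves=[[[0,0,0,0,0,0],[0,0,0,0,0,0],[0,0,0,0,0,0],[0,0,0,0,0,0],[0,0,0,0,0,0]]], gripper=-1, squeeze=10)

```text
clock: 4.0
eef_pos: [529.4, 326.7, 95.9]
eef_rot: [-1.652, 1.568, -0.911]
wrist_force: [1.2, -0.4, -0.4]
finger_gap: 19.6
```

```bash
python3 - <<'E'
from h import *
st()
E
```

```text
t 4.0 pos [529.4 326.7  95.9] jaw 42.5 tilt [ 0.002 -0.002 -1.   ] gap 19.6 F [ 1.23 -0.36 -0.42] M [-0.01 -0.08 -0.01] q [ 0.495  0.583  1.428 -0.003  1.13  -0.245]
```

Emit:
jog_arm(moves=[[[0,0,-5,0,0,0],[0,0,0,0,0,0],[0,0,0,0,0,0],[0,0,0,0,0,0],[0,0,0,0,0,0]]])

```text
clock: 4.5
eef_pos: [530.9, 327.8, 92.2]
eef_rot: [-0.588, 1.564, 0.153]
wrist_force: [-0.0, -0.3, 1.5]
finger_gap: 12.9
```

```bash
python3 - <<'E'
from h import *
st()
E
```

```text
t 4.5 pos [530.9 327.8  92.2] jaw 42.5 tilt [ 0.007  0.001 -1.   ] gap 12.9 F [-0.01 -0.26  1.51] M [-0.02 -0.11  0.16] q [ 0.495  0.588  1.429 -0.002  1.118 -0.245]
```

Emit:
jog_arm(moves=[[[0,0,0,0,0,7],[0,0,0,0,0,7],[0,0,0,0,0,7],[0,0,0,0,0,7],[0,0,0,0,0,7]]])

```text
clock: 5.0
eef_pos: [530.7, 327.3, 92.2]
eef_rot: [-0.601, 1.565, 0.771]
wrist_force: [-0.4, -1.0, 2.4]
finger_gap: 12.9
```

```bash
python3 - <<'E'
from h import *
st()
E
```

```text
t 5.0 pos [530.7 327.3  92.2] jaw 78.6 tilt [ 0.004  0.004 -1.   ] gap 12.9 F [-0.39 -1.04  2.4 ] M [-0.15 -0.06  0.  ] q [ 0.493  0.588  1.43   0.002  1.119 -0.879]
```

Emit:
jog_arm(moves=[[[0,0,0,0,0,8],[0,0,0,0,0,8],[0,0,0,0,0,6],[0,0,0,0,0,0],[0,0,0,0,0,0]]])

```text
clock: 5.5
eef_pos: [530.8, 326.9, 92.2]
eef_rot: [-0.581, 1.566, 1.19]
wrist_force: [-0.0, -0.5, 1.6]
finger_gap: 12.9
```

```bash
python3 - <<'E'
from h import *
st()
E
```

```text
t 5.5 pos [530.8 326.9  92.2] jaw 101.5 tilt [ 0.002  0.005 -1.   ] gap 12.9 F [-0.   -0.54  1.57] M [ 0.04 -0.09  0.02] q [ 0.492  0.588  1.429  0.004  1.12  -1.28 ]
```

Emit:
jog_arm(moves=[[[0,0,0,0,0,1.4],[0,0,0,0,0,0]]])

```text
clock: 5.7
eef_pos: [530.8, 326.9, 92.2]
eef_rot: [-0.59, 1.566, 1.203]
wrist_force: [-0.3, -0.4, 0.6]
finger_gap: 13.0
```

Emit:
jog_arm(moves=[[[0,0,0,0,0,0],[0,0,0,0,0,0],[0,0,5,0,0,0],[0,0,40,0,0,0],[0,0,40,0,0,0]]], gripper=0.2)

```text
clock: 6.2
eef_pos: [528.3, 325.5, 173.9]
eef_rot: [1.407, 1.563, -3.086]
wrist_force: [-0.4, -0.4, 0.0]
finger_gap: 49.1
```

Emit:
jog_arm(moves=[[[3,-40,0,0,0,0],[3,-40,0,0,0,-1],[2,-40,0,0,0,-1],[0,-5,-10,0,0,-1],[0,0,0,0,0,0]]])

```text
clock: 6.7
eef_pos: [537.7, 198.0, 172.1]
eef_rot: [-0.817, 1.566, 0.919]
wrist_force: [0.1, 0.7, -0.6]
finger_gap: 56.5
```

```bash
python3 - <<'E'
from h import *
st()
im,d=look('side'); T,_=look('top')
cv2.imwrite('pics/a2.png',np.hstack([cv2.resize(im[180:360,140:320],(400,400)),cv2.resize(T[160:260,90:190],(400,400))]))
E
```

```text
t 6.7 pos [537.7 198.  172.1] jaw 99.5 tilt [ 0.003  0.004 -1.   ] gap 56.5 F [ 0.07  0.68 -0.56] M [ 0.04 -0.14  0.03] q [ 0.288  0.395  1.519  0.003  1.223 -1.45 ]
```

View pics/a2.png

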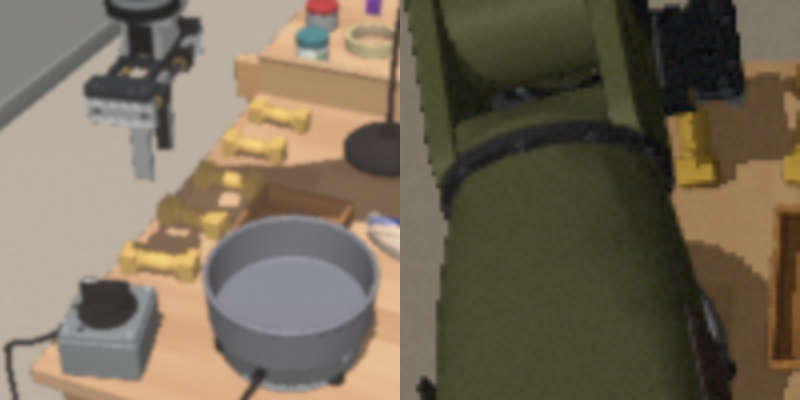

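Emit:
jog_arm(moves=[[[2,2,-40,0,0,0],[0,0,-40,0,0,0],[0,0,-35,0,0,0],[0,0,-20,0,0,0],[0,0,0,0,0,0]]])

```text
clock: 7.3
eef_pos: [540.2, 207.9, 35.9]
eef_rot: [-1.116, 1.559, 0.631]
wrist_force: [-0.6, 1.2, 0.4]
finger_gap: 56.3
```

```bash
python3 - <<'E'
from h import *
st()
E
```

```text
t 7.3 pos [540.2 207.9  35.9] jaw 100.1 tilt [ 0.009  0.007 -1.   ] gap 56.3 F [-0.58  1.2   0.43] M [ 0.11 -0.13 -0.02] q [ 0.302  0.576  1.603  0.005  0.952 -1.447]
```

Emit:
jog_arm(moves=[[[1,-7,0,0,0,0],[0,-1,-12,0,0,0],[0,0,0,0,0,0]]])

```text
clock: 7.6
eef_pos: [542.4, 201.3, 25.9]
eef_rot: [-1.19, 1.556, 0.56]
wrist_force: [-0.0, 0.7, 0.3]
finger_gap: 56.0
```

Emit:
jog_arm(moves=[[[0,0,0,0,0,0],[0,0,0,0,0,0],[0,0,0,0,0,0],[0,0,0,0,0,0],[0,0,0,0,0,0]]], gripper=-1, squeeze=40)

```text
clock: 8.1
eef_pos: [543.6, 201.4, 28.1]
eef_rot: [-1.247, 1.553, 0.502]
wrist_force: [0.5, 0.3, -2.9]
finger_gap: 22.3
```

```bash
python3 - <<'E'
from h import *
st()
E
```

```text
t 8.1 pos [543.6 201.4  28.1] jaw 100.2 tilt [ 0.016  0.009 -1.   ] gap 22.3 F [ 0.54  0.32 -2.89] M [-0.07 -0.28  0.01] q [ 0.29   0.587  1.608  0.005  0.929 -1.462]
```

Emit:
jog_arm(moves=[[[0,0,0,0,0,0],[0,0,-4,0,0,0],[-2,0,-2,0,0,0]]], gripper=-0.2)

```text
clock: 8.4
eef_pos: [541.8, 201.6, 22.1]
eef_rot: [-1.247, 1.552, 0.502]
wrist_force: [-0.0, 0.7, -0.6]
finger_gap: 36.9
```

Emit:
jog_arm(moves=[[[0,0,-1,0,0,0],[0,0,-0.5,0,0,0],[0,0,-0.5,0,0,0],[0,0,0,0,0,0],[0,0,0,0,0,0]]], gripper=-1, squeeze=50)

```text
clock: 8.9
eef_pos: [541.4, 201.6, 19.9]
eef_rot: [-1.238, 1.553, 0.511]
wrist_force: [-0.4, -0.5, -0.5]
finger_gap: 21.7
```

Emit:
jog_arm(moves=[[[0,0,20,0,0,0],[0,0,40,0,0,0],[0,0,40,0,0,0],[0,0,0,0,0,0],[0,0,0,0,0,0]]])

```text
clock: 9.4
eef_pos: [538.4, 200.7, 118.9]
eef_rot: [-1.04, 1.561, 0.709]
wrist_force: [-0.2, 0.4, -6.3]
finger_gap: 22.1
```

```bash
python3 - <<'E'
from h import *
st()
E
```

```text
t 9.4 pos [538.4 200.7 118.9] jaw 100.2 tilt [ 0.008  0.006 -1.   ] gap 22.1 F [-0.22  0.45 -6.31] M [ 0.08 -0.09 -0.  ] q [ 0.291  0.454  1.567  0.004  1.111 -1.46 ]
```

Emit:
jog_arm(moves=[[[0,0,40,0,0,0],[0,0,10,0,0,0],[0,0,0,0,0,0],[0,0,0,0,0,0],[0,0,0,0,0,0]]])

```text
clock: 9.9
eef_pos: [535.6, 199.9, 160.6]
eef_rot: [0.828, 1.565, 2.578]
wrist_force: [-0.4, 0.3, -4.0]
finger_gap: 21.7
```

```bash
python3 - <<'E'
from h import *
st()
E
```

```text
t 9.9 pos [535.6 199.9 160.6] jaw 100.2 tilt [-0.005  0.003 -1.   ] gap 21.7 F [-0.37  0.27 -4.03] M [ 0.09 -0.17 -0.03] q [ 0.291  0.408  1.529  0.004  1.208 -1.459]
```

Emit:
jog_arm(moves=[[[-36,1,0,0,0,-2],[-36,1,0,0,0,-2],[-36,1,0,0,0,-2],[-36,1,0,0,0,-2],[-26,2,0,0,0,-2]]])

```text
clock: 10.4
eef_pos: [359.2, 204.0, 152.3]
eef_rot: [1.535, 1.557, 3.101]
wrist_force: [-0.6, 1.1, -4.3]
finger_gap: 21.9
```

Emit:
jog_arm(moves=[[[0,0,0,0,0,0],[0,0,0,0,0,0]]])

```text
clock: 10.6
eef_pos: [356.3, 203.8, 150.8]
eef_rot: [1.597, 1.555, -3.119]
wrist_force: [0.2, -0.2, -4.2]
finger_gap: 21.9
```

```bash
python3 - <<'E'
from h import *
st()
im,d=look('top'); cv2.imwrite('pics/a3.png',cv2.resize(im[150:300,90:290],(800,600)))
E
```

```text
t 10.6 pos [356.3 203.8 150.8] jaw 89.8 tilt [-0.016 -0.    -1.   ] gap 21.9 F [ 0.25 -0.16 -4.2 ] M [-0.01 -0.21 -0.07] q [ 0.426  0.079  1.968  0.007  1.109 -1.144]
```

View pics/a3.png

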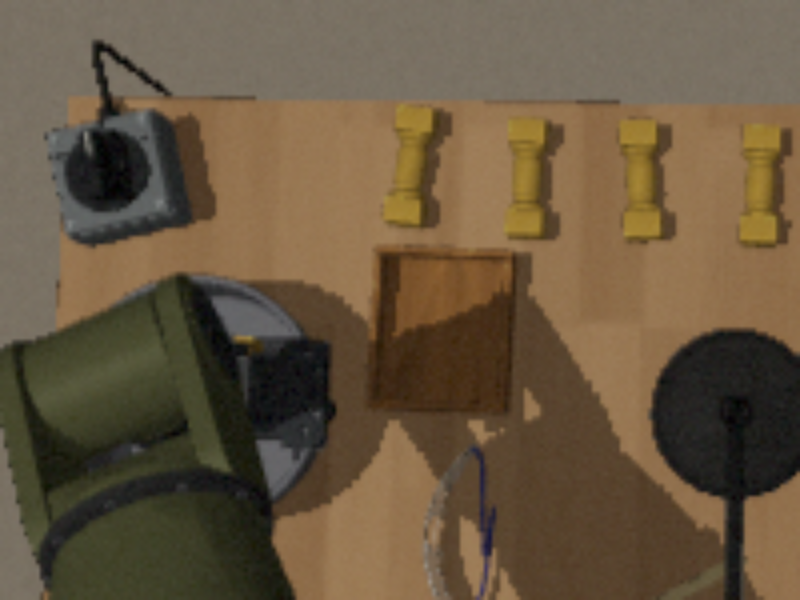

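Emit:
jog_arm(moves=[[[1,0,-30,0,-0.8,0],[0,0,-30,0,0,0],[0,0,-18,0,0,0],[0,0,-6,0,0,0],[0,0,0,0,0,0]]])

```text
clock: 11.15
eef_pos: [361.0, 203.5, 63.1]
eef_rot: [1.813, 1.57, -2.904]
wrist_force: [-1.1, 0.6, -4.9]
finger_gap: 21.9
```

```bash
python3 - <<'E'
from h import *
st()
E
```

```text
t 11.15 pos [361.  203.5  63.1] jaw 89.7 tilt [-0.001 -0.    -1.   ] gap 21.9 F [-1.09  0.65 -4.94] M [ 0.1  -0.09 -0.02] q [ 0.425  0.231  2.04   0.     0.872 -1.142]
```

Emit:
jog_arm(moves=[[[0,0,-2,0,0,0],[0,0,0,0,0,0]]])

```text
clock: 11.35
eef_pos: [362.1, 203.7, 62.0]
eef_rot: [-0.474, 1.57, 1.092]
wrist_force: [-0.0, -0.4, -4.1]
finger_gap: 22.0
```

Emit:
jog_arm(moves=[[[0,0,0,0,0,0],[0,0,0,0,0,0],[0,0,20,0,0,0],[0,0,40,0,0,0],[0,0,40,0,0,0]]], gripper=-0.2)

```text
clock: 11.85
eef_pos: [361.8, 203.5, 164.6]
eef_rot: [1.843, 1.57, -2.874]
wrist_force: [0.2, -0.5, -0.5]
finger_gap: 37.5
```

Emit:
jog_arm(moves=[[[36,-18,0,0,0,-1],[36,-18,0,0,0,-1],[36,-18,0,0,0,-1],[36,-18,0,0,0,-1],[30,-16,0,0,0,-1]]], gripper=0.2)

```text
clock: 12.35
eef_pos: [543.0, 114.8, 176.1]
eef_rot: [-1.216, 1.551, 0.266]
wrist_force: [0.2, -0.3, 0.4]
finger_gap: 56.5
```

Emit:
jog_arm(moves=[[[0,0,-20,0,0,0],[0,0,-20,0,0,0],[0,0,0,0,0,0]]])

```text
clock: 12.65
eef_pos: [547.2, 112.1, 136.9]
eef_rot: [-1.254, 1.546, 0.224]
wrist_force: [-0.0, 0.2, 0.1]
finger_gap: 56.5
```

```bash
cat > pil.py <<'E'
from h import *
def pil(save=None):
    im,d=look('top'); C=cloud('top',d)
    hsv=cv2.cvtColor(im,cv2.COLOR_BGR2HSV)
    m=((hsv[...,0]>18)&(hsv[...,0]<32)&(hsv[...,1]>150)&(hsv[...,2]>45)).astype(np.uint8)
    n,l,s,c=cv2.connectedComponentsWithStats(m)
    for i in range(1,n):
        if s[i,4]>60 and c[i][1]<300 and c[i][0]<320:
            ys,xs=np.where(l==i); r=cv2.minAreaRect(np.c_[xs,ys].astype(np.float32)); z=np.median(C[l==i][:,2])
            W=np.array([onplane('top',*b,14.5)[:2] for b in cv2.boxPoints(r)]); e=[W[1]-W[0],W[2]-W[1]]; L=max(e,key=np.linalg.norm)
            print(c[i].round(),s[i,4],W.mean(0).round(),[round(np.linalg.norm(q)) for q in e],'ang',round((np.degrees(np.arctan2(L[1],L[0]))+90)%180-90,1),'z',z.round())
    if save: cv2.imwrite(save,cv2.resize(im[150:300,90:290],(800,600)))
E
python3 - <<'E'
from pil import *
st(); pil()
E
```

```text
t 12.65 pos [547.2 112.1 136.9] jaw 84.6 tilt [ 0.024  0.005 -1.   ] gap 56.5 F [-0.02  0.25  0.13] M [ 0.07 -0.1  -0.01] q [ 0.135  0.392  1.611  0.002  1.114 -1.343]
[221. 194.] 244 [534.  22.] [31, 93] ang 1.3 z 26.0
[250. 194.] 244 [534. -66.] [28, 91] ang 3.5 z 26.0
[280. 196.] 247 [ 531. -157.] [93, 28] ang -1.9 z 26.0
```

Emit:
jog_arm(moves=[[[-4,0,-35,0,1.4,0],[0,0,-35,0,0,0],[0,0,-25,0,0,0],[0,0,-12,0,0,0],[0,0,0,0,0,0]]])

```text
clock: 13.2
eef_pos: [546.9, 113.9, 36.8]
eef_rot: [-0.949, 1.556, 0.53]
wrist_force: [0.8, -0.7, 0.8]
finger_gap: 56.6
```

```bash
python3 - <<'E'
from h import *
st()
E
```

```text
t 13.2 pos [546.9 113.9  36.8] jaw 84.8 tilt [ 0.013  0.007 -1.   ] gap 56.6 F [ 0.81 -0.7   0.82] M [ 0.09 -0.16 -0.03] q [ 0.137  0.537  1.666  0.007  0.925 -1.346]
```

Emit:
jog_arm(moves=[[[-4,-1,-10,0,0.7,0],[0,0,-6,0,0,0],[0,0,0,0,0,0]]])

```text
clock: 13.5
eef_pos: [544.4, 113.4, 23.4]
eef_rot: [-0.422, 1.561, 1.057]
wrist_force: [0.2, -1.0, 0.6]
finger_gap: 56.4
```

Emit:
jog_arm(moves=[[[0,0,-1,0,0,0],[0,0,-0.5,0,0,0],[0,0,-0.5,0,0,0],[0,0,0,0,0,0],[0,0,0,0,0,0]]], gripper=-1)

```text
clock: 14.0
eef_pos: [545.1, 113.2, 22.7]
eef_rot: [-0.594, 1.56, 0.885]
wrist_force: [-0.1, -0.7, -1.9]
finger_gap: 21.8
```

Emit:
jog_arm(moves=[[[0,0,0,0,0,0],[0,0,20,0,0,0],[0,0,40,0,0,0],[0,0,40,0,0,0],[0,0,30,0,0,0]]])

```text
clock: 14.5
eef_pos: [540.6, 112.8, 150.4]
eef_rot: [0.906, 1.561, 2.385]
wrist_force: [0.1, -0.6, -5.1]
finger_gap: 22.0
```

Emit:
jog_arm(moves=[[[0,0,0,0,0,0],[0,0,0,0,0,0],[0,0,0,0,0,0]]])

```text
clock: 14.8
eef_pos: [540.8, 113.0, 151.0]
eef_rot: [0.651, 1.562, 2.131]
wrist_force: [-0.0, -0.1, -4.9]
finger_gap: 21.9
```

```bash
python3 - <<'E'
from h import *
st()
E
```

```text
t 14.8 pos [540.8 113.  151. ] jaw 84.8 tilt [-0.005  0.007 -1.   ] gap 21.9 F [-0.03 -0.07 -4.87] M [ 0.07 -0.15 -0.01] q [ 0.136  0.377  1.596  0.009  1.172 -1.347]
```

Emit:
jog_arm(moves=[[[-36,27,0,0,0,1],[-36,27,0,0,0,1],[-36,27,0,0,0,1],[-36,27,0,0,0,1],[-27,20,0,0,0,1]]])

```text
clock: 15.3
eef_pos: [362.5, 240.5, 141.1]
eef_rot: [1.492, 1.553, 3.056]
wrist_force: [0.9, -0.4, -4.3]
finger_gap: 21.7
```

Emit:
jog_arm(moves=[[[0,0,0,0,0,0],[0,0,0,0,0,0]]])

```text
clock: 15.5
eef_pos: [358.6, 241.8, 138.4]
eef_rot: [1.601, 1.548, -3.114]
wrist_force: [1.0, -0.9, -4.7]
finger_gap: 21.9
```

```bash
python3 - <<'E'
from h import *
st()
E
```

```text
t 15.5 pos [358.6 241.8 138.4] jaw 89.9 tilt [-0.023 -0.001 -1.   ] gap 21.9 F [ 0.97 -0.93 -4.74] M [ 0.09 -0.2   0.05] q [ 0.502  0.149  1.923  0.012  1.09  -1.072]
```

Emit:
jog_arm(moves=[[[-1,8,-5,0,-1.3,0],[-1,1,-30,0,0,0],[0,0,-25,0,0,0],[0,0,-10,0,0,0],[0,0,0,0,0,0]]])

```text
clock: 16.0
eef_pos: [358.9, 248.5, 63.6]
eef_rot: [2.608, 1.568, -2.111]
wrist_force: [-0.1, 1.0, -1.9]
finger_gap: 21.7
```

```bash
python3 - <<'E'
from h import *
st()
E
```

```text
t 16.0 pos [358.9 248.5  63.6] jaw 89.6 tilt [-0.002 -0.003 -1.   ] gap 21.7 F [-0.13  0.97 -1.92] M [ 0.12 -0.02  0.01] q [ 0.523  0.274  1.981 -0.002  0.89  -1.04 ]
```

Emit:
jog_arm(moves=[[[0,0,0,0,0,0],[0,0,0,0,0,0],[0,0,20,0,0,0],[0,0,40,0,0,0],[0,0,30,0,0,0]]], gripper=-0.2)

```text
clock: 16.5
eef_pos: [360.0, 247.9, 157.5]
eef_rot: [2.561, 1.568, -2.16]
wrist_force: [-0.8, -0.4, 0.0]
finger_gap: 37.7
```

Emit:
jog_arm(moves=[[[30,-38,0,0,0,0],[30,-38,0,0,0,0],[30,-38,0,0,0,0],[30,-38,0,0,0,0],[30,-38,0,0,0,0]]], gripper=0.2)

```text
clock: 17.0
eef_pos: [515.3, 56.4, 169.9]
eef_rot: [-1.355, 1.551, 0.217]
wrist_force: [0.6, 0.9, 0.2]
finger_gap: 56.7
```

Emit:
jog_arm(moves=[[[18,-30,-20,0,0.7,0],[0,0,-30,0,0.7,0],[0,0,0,0,0,0],[0,0,0,0,0,0]]])

```text
clock: 17.4
eef_pos: [538.7, 19.5, 124.3]
eef_rot: [-0.84, 1.565, 0.725]
wrist_force: [0.4, 0.7, 0.8]
finger_gap: 56.4
```

```bash
python3 - <<'E'
from pil import *
st(); pil()
E
```

```text
t 17.4 pos [538.7  19.5 124.3] jaw 89.7 tilt [ 0.004  0.004 -1.   ] gap 56.4 F [0.4  0.7  0.78] M [ 0.07 -0.09  0.02] q [-0.034  0.378  1.664  0.004  1.096 -1.601]
[250. 196.] 221 [532. -68.] [28, 93] ang 0.9 z 26.0
[280. 196.] 242 [ 530. -156.] [28, 92] ang 0.5 z 27.0
[155. 244.] 120 [366. 224.] [92, 30] ang -16.3 z 68.0
[140. 251.] 272 [358. 260.] [91, 34] ang -1.6 z 68.0
```

Emit:
jog_arm(moves=[[[-4,2,-35,0,0.3,0],[0,0,-35,0,0,0],[0,0,-20,0,0,0],[-2,0,-8,0,0,0],[0,0,0,0,0,0]]])

```text
clock: 17.95
eef_pos: [535.5, 25.2, 32.9]
eef_rot: [-1.315, 1.557, 0.255]
wrist_force: [0.1, -0.5, -0.1]
finger_gap: 56.3
```

```bash
python3 - <<'E'
from h import *
st()
E
```

```text
t 17.95 pos [535.5  25.2  32.9] jaw 90.0 tilt [ 0.013  0.004 -1.   ] gap 56.3 F [ 0.11 -0.52 -0.11] M [ 0.01 -0.17  0.03] q [-0.023  0.503  1.733  0.005  0.892 -1.597]
```

Emit:
jog_arm(moves=[[[-2,-3,-7,0,0.7,0],[0,0,-5,0,0,0],[0,0,0,0,0,0]]])

```text
clock: 18.25
eef_pos: [535.0, 22.5, 23.8]
eef_rot: [-1.034, 1.564, 0.538]
wrist_force: [-0.7, 0.1, -1.1]
finger_gap: 56.8
```

Emit:
jog_arm(moves=[[[0,0,-1,0,0,0],[0,0,-0.5,0,0,0],[0,0,-0.5,0,0,0],[0,0,0,0,0,0],[0,0,0,0,0,0]]], gripper=-1)

```text
clock: 18.75
eef_pos: [535.7, 22.4, 22.9]
eef_rot: [-1.158, 1.563, 0.414]
wrist_force: [-0.1, -0.3, 0.1]
finger_gap: 21.6
```

Emit:
jog_arm(moves=[[[0,0,0,0,0,0],[0,0,20,0,0,0],[0,0,40,0,0,0],[0,0,40,0,0,0],[0,0,30,0,0,0]]])

```text
clock: 19.25
eef_pos: [532.3, 22.5, 152.3]
eef_rot: [0.692, 1.566, 2.264]
wrist_force: [1.1, -0.1, -0.7]
finger_gap: 21.8
```

Emit:
jog_arm(moves=[[[0,0,0,0,0,0],[0,0,0,0,0,0],[0,0,0,0,0,0]]])

```text
clock: 19.55
eef_pos: [533.3, 22.5, 155.1]
eef_rot: [-0.578, 1.567, 0.993]
wrist_force: [0.2, -0.9, -1.5]
finger_gap: 21.7
```

```bash
python3 - <<'E'
from h import *
st()
E
```

```text
t 19.55 pos [533.3  22.5 155.1] jaw 90.0 tilt [ 0.002  0.004 -1.   ] gap 21.7 F [ 0.17 -0.91 -1.53] M [ 0.08 -0.12  0.03] q [-0.028  0.33   1.65   0.004  1.159 -1.601]
```

Emit:
jog_arm(moves=[[[-35,12,0,0,0,0],[-35,12,0,0,0,0],[-30,10,0,0,0,0],[-14,5,0,0,0,0],[0,0,0,0,0,0]]])

```text
clock: 20.05
eef_pos: [412.4, 62.1, 147.8]
eef_rot: [1.263, 1.561, 2.833]
wrist_force: [-0.5, -0.6, -1.4]
finger_gap: 21.8
```

Emit:
jog_arm(moves=[[[0,0,0,0,0,0],[0,0,-30,0,0,0],[0,0,-30,0,0,0],[0,0,-10,0,0,0],[0,0,0,0,0,0]]])

```text
clock: 20.55
eef_pos: [415.0, 61.1, 74.3]
eef_rot: [1.299, 1.56, 2.869]
wrist_force: [-0.0, 0.4, -0.8]
finger_gap: 21.8
```

```bash
python3 - <<'E'
from h import *
st()
E
```

```text
t 20.55 pos [415.   61.1  74.3] jaw 89.9 tilt [-0.01   0.003 -1.   ] gap 21.8 F [-0.03  0.44 -0.82] M [ 0.05 -0.18  0.01] q [ 0.057  0.224  2.014  0.004  0.914 -1.516]
```

Emit:
jog_arm(moves=[[[0,1.5,-20,0,-0.5,0],[0,0,-15,0,0,0],[0,0,-5,0,0,0],[0,0,0,0,0,0]]])

```text
clock: 20.95
eef_pos: [418.3, 62.3, 36.2]
eef_rot: [-0.578, 1.567, 0.991]
wrist_force: [-0.0, 1.1, -1.2]
finger_gap: 21.9
```

```bash
python3 - <<'E'
from h import *
st()
E
```

```text
t 20.95 pos [418.3  62.3  36.2] jaw 89.9 tilt [ 0.002  0.003 -1.   ] gap 21.9 F [-0.02  1.12 -1.24] M [ 0.08 -0.08 -0.03] q [ 0.059  0.3    2.033  0.004  0.806 -1.512]
```

Emit:
jog_arm(moves=[[[-1,0,-5,0,0,0],[-1,0,-2,0,0,0],[0,0,0,0,0,0]]])

```text
clock: 21.25
eef_pos: [417.6, 62.2, 30.8]
eef_rot: [-0.993, 1.565, 0.576]
wrist_force: [-0.4, 0.4, -1.0]
finger_gap: 21.7
```

Emit:
jog_arm(moves=[[[0,0,0,0,0,0],[0,0,0,0,0,0],[0,0,0,0,0,0],[0,0,20,0,0,0],[0,0,40,0,0,0]]], gripper=-0.39)

```text
clock: 21.75
eef_pos: [415.6, 62.4, 89.5]
eef_rot: [0.479, 1.567, 2.048]
wrist_force: [0.0, 0.3, 0.5]
finger_gap: 28.9
```

Emit:
jog_arm(moves=[[[0,0,30,0,0,0],[30,-30,20,0,0,0],[30,-40,0,0,0,0],[30,-40,0,0,0,0],[20,-20,0,0,0,0]]], gripper=0.2)

```text
clock: 22.25
eef_pos: [528.4, -69.5, 148.4]
eef_rot: [-1.379, 1.562, 0.195]
wrist_force: [-0.4, 0.9, 0.9]
finger_gap: 56.1
```

```bash
python3 - <<'E'
from pil import *
st(); pil('pics/a4.png')
E
```

```text
t 22.25 pos [528.4 -69.5 148.4] jaw 90.2 tilt [ 0.009  0.002 -1.   ] gap 56.1 F [-0.41  0.92  0.85] M [ 0.06 -0.14  0.06] q [-0.201  0.333  1.663  0.004  1.137 -1.777]
[280. 200.] 148 [ 530. -156.] [28, 92] ang 0.5 z 27.0
[156. 250.] 262 [362. 214.] [91, 33] ang -0.5 z 68.0
[140. 251.] 275 [358. 260.] [91, 34] ang -1.6 z 67.0
```

View pics/a4.png

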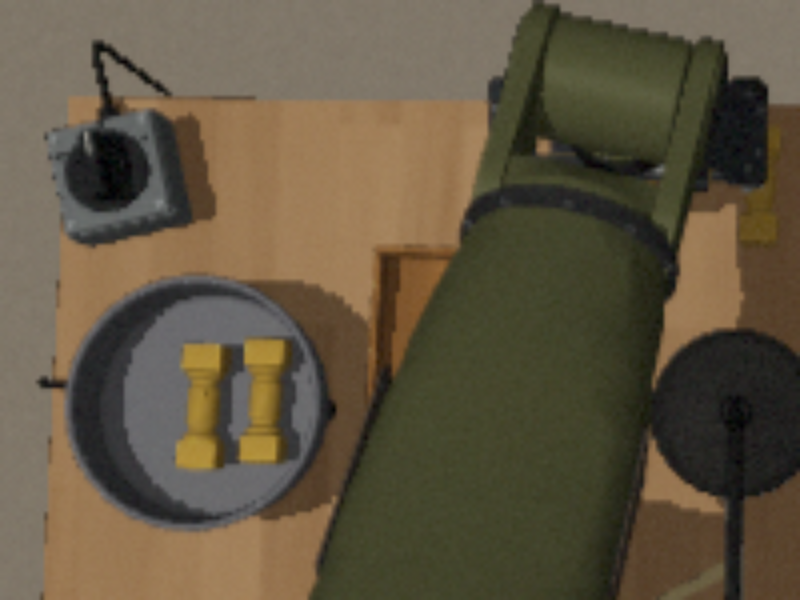

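Emit:
jog_arm(moves=[[[2,2,-35,0,0.5,1.5],[0,0,-35,0,0,0],[0,0,-30,0,0,0],[-1,0,-20,0,0,0],[0,0,0,0,0,0]]])

```text
clock: 22.8
eef_pos: [532.2, -71.5, 25.1]
eef_rot: [-1.575, 1.567, 0.023]
wrist_force: [0.4, 0.2, 1.1]
finger_gap: 56.4
```

```bash
python3 - <<'E'
from h import *
st()
E
```

```text
t 22.8 pos [532.2 -71.5  25.1] jaw 91.5 tilt [ 0.003  0.    -1.   ] gap 56.4 F [0.43 0.22 1.11] M [ 0.12 -0.14 -0.  ] q [-2.020e-01  5.220e-01  1.725e+00  1.000e-03  8.910e-01 -1.800e+00]
```

Emit:
jog_arm(moves=[[[0,4,0,0,0,0],[0,0,-4,0,0,0],[0,0,0,0,0,0]]])

```text
clock: 23.1
eef_pos: [533.4, -67.2, 23.5]
eef_rot: [-1.697, 1.564, -0.099]
wrist_force: [0.2, -0.3, -0.4]
finger_gap: 56.5
```

Emit:
jog_arm(moves=[[[0,0,-1,0,0,0],[0,0,-0.5,0,0,0],[0,0,-0.5,0,0,0],[0,0,0,0,0,0],[0,0,0,0,0,0]]], gripper=-1)

```text
clock: 23.6
eef_pos: [534.5, -67.3, 23.5]
eef_rot: [-1.719, 1.561, -0.121]
wrist_force: [1.0, 1.5, 0.1]
finger_gap: 22.0
```

Emit:
jog_arm(moves=[[[0,0,0,0,0,0],[0,0,20,0,0,0],[0,0,40,0,0,0],[0,0,40,0,0,0],[0,0,30,0,0,0]]])

```text
clock: 24.1
eef_pos: [529.7, -66.6, 150.9]
eef_rot: [1.263, 1.566, 2.861]
wrist_force: [-0.5, -0.1, -5.3]
finger_gap: 22.1
```

Emit:
jog_arm(moves=[[[0,0,0,0,0,0],[0,0,0,0,0,0],[0,0,0,0,0,0]]])

```text
clock: 24.4
eef_pos: [529.9, -66.7, 151.3]
eef_rot: [1.238, 1.568, 2.836]
wrist_force: [-0.9, -0.0, -5.4]
finger_gap: 22.1
```

```bash
python3 - <<'E'
from h import *
st()
E
```

```text
t 24.4 pos [529.9 -66.7 151.3] jaw 91.6 tilt [-0.003  0.001 -1.   ] gap 22.1 F [-0.92 -0.03 -5.41] M [ 0.04 -0.14  0.  ] q [-0.194  0.338  1.649  0.     1.157 -1.792]
```

Emit:
jog_arm(moves=[[[-19,40,10,0,0,0],[-19,40,0,0,0,0],[-19,40,0,0,0,0],[-19,40,0,0,0,0],[-19,40,0,0,0,0]]])

```text
clock: 24.9
eef_pos: [428.9, 135.0, 151.7]
eef_rot: [1.558, 1.554, -3.135]
wrist_force: [1.4, 0.2, -5.1]
finger_gap: 21.9
```

Emit:
jog_arm(moves=[[[-19,40,0,0,0,0],[-19,40,0,0,0,0],[-19,40,0,0,0,0],[-10,20,0,0,0,0],[0,0,0,0,0,0]]])

```text
clock: 25.4
eef_pos: [352.7, 282.0, 143.5]
eef_rot: [1.751, 1.542, -2.939]
wrist_force: [0.4, -0.9, -5.7]
finger_gap: 21.7
```

```bash
python3 - <<'E'
from h import *
st()
E
```

```text
t 25.4 pos [352.7 282.  143.5] jaw 91.3 tilt [-0.029 -0.006 -1.   ] gap 21.7 F [ 0.44 -0.88 -5.7 ] M [ 0.05 -0.13 -0.  ] q [ 0.587  0.187  1.865  0.012  1.118 -1.012]
```

Emit:
jog_arm(moves=[[[3,8,-5,0.3,-1.6,-1.3],[0,1,-30,0,0,0],[0,0,-25,0,0,0],[0,0,-13,0,0,0],[0,0,0,0,0,0]]])

```text
clock: 25.9
eef_pos: [353.6, 288.6, 61.9]
eef_rot: [2.268, 1.562, -2.443]
wrist_force: [-0.2, 0.1, -4.8]
finger_gap: 22.3
```

```bash
python3 - <<'E'
from h import *
st()
E
```

```text
t 25.9 pos [353.6 288.6  61.9] jaw 90.1 tilt [-0.007 -0.006 -1.   ] gap 22.3 F [-0.17  0.11 -4.8 ] M [ 0.1  -0.14  0.01] q [ 6.050e-01  3.180e-01  1.925e+00 -1.000e-03  9.080e-01 -9.660e-01]
```

Emit:
jog_arm(moves=[[[3,0,-2,0,0,0],[0,0,0,0,0,0]]])

```text
clock: 26.1
eef_pos: [356.3, 288.2, 60.9]
eef_rot: [2.137, 1.559, -2.575]
wrist_force: [0.9, 0.4, -3.8]
finger_gap: 22.0
```

Emit:
jog_arm(moves=[[[0,0,0,0,0,0],[0,0,0,0,0,0],[0,0,20,0,0,0],[0,0,40,0,0,0],[0,0,40,0,0,0]]], gripper=-0.25)

```text
clock: 26.6
eef_pos: [355.8, 286.5, 161.4]
eef_rot: [2.164, 1.554, -2.549]
wrist_force: [0.5, -0.1, -1.2]
finger_gap: 35.3
```

Emit:
jog_arm(moves=[[[16,-40,0,0,0,0],[16,-40,0,0,0,0],[16,-40,0,0,0,0],[16,-40,0,0,0,0],[16,-40,0,0,0,0]]], gripper=0.2)

```text
clock: 27.1
eef_pos: [439.3, 83.8, 169.9]
eef_rot: [-2.962, 1.567, -1.384]
wrist_force: [0.9, 0.2, 0.5]
finger_gap: 56.5
```

Emit:
jog_arm(moves=[[[30,-30,0,0,0,0],[0,0,0,0,0,0]]])

```text
clock: 27.3
eef_pos: [471.6, 48.3, 171.1]
eef_rot: [-2.472, 1.565, -0.898]
wrist_force: [0.7, 0.6, -1.2]
finger_gap: 56.4
```

```bash
python3 - <<'E'
from pil import *
from scipy.optimize import least_squares
st(); pil('pics/a5.png')
D=np.array([[.3005,1.5216,549.7,223.9],[.3649,1.405,582,237.2],[.548,1.306,636,167.1],[.588,1.429,624,92.2],[.231,2.04,414.4,63.1],[.522,1.725,537,25.1],[.33,1.65,533.8,155.1]])
r=np.sqrt(D[:,2]**2-36**2); a=D[:,0]; b=a+D[:,1]
f=lambda p: np.r_[p[0]+p[2]*np.sin(a)+p[3]*np.sin(b)-r, p[1]+p[2]*np.cos(a)+p[3]*np.cos(b)-D[:,3]]
s=least_squares(f,[0,100,400,400]); print(s.x.round(),abs(s.fun).max())
p=s.x
def arm(j2,j3):
    e=np.array([p[0]+p[2]*np.sin(j2), p[2]*np.cos(j2)]); w=e+p[3]*np.array([np.sin(j2+j3),np.cos(j2+j3)]); return e,w
print('start elbow/wrist r, z-above-tool-offset', arm(.3,1.521)); print('p4 grasp', arm(.522,1.725))
E
```

```text
t 27.3 pos [471.6  48.3 171.1] jaw 90.2 tilt [ 0.004 -0.004 -1.   ] gap 56.4 F [ 0.67  0.58 -1.18] M [ 0.   -0.12 -0.  ] q [ 0.027  0.184  1.796 -0.005  1.158 -1.545]
[280. 196.] 247 [ 530. -156.] [28, 92] ang 0.5 z 26.0
[127. 252.] 278 [355. 301.] [91, 34] ang 0.5 z 67.0
[141. 251.] 273 [358. 259.] [91, 34] ang -0.0 z 67.0
[-16. -69. 426. 445.] 9.664658510935283
start elbow/wrist r, z-above-tool-offset (array([110.17218166, 406.59271197]), array([541.77360462, 296.29313351]))
p4 grasp (array([196.60955197, 368.92152311]), array([544.05773783,  90.12851126]))
```

View pics/a5.png

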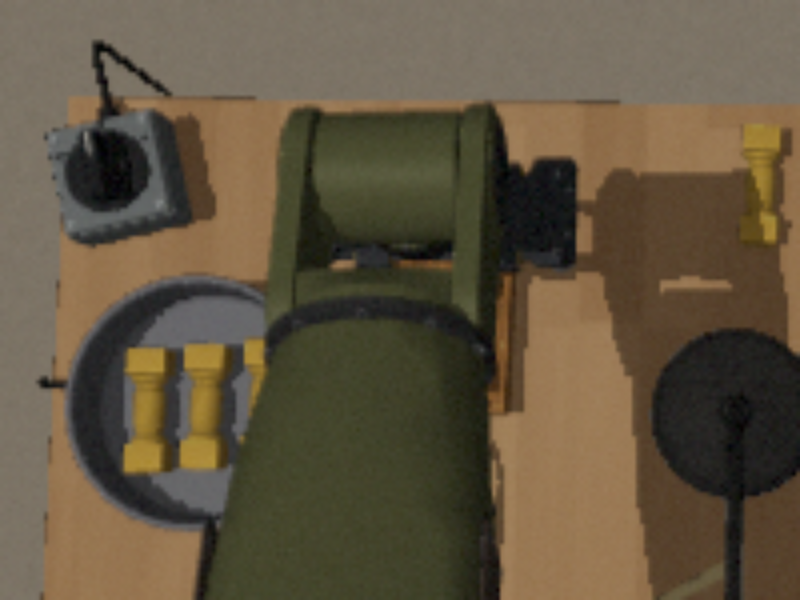

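Emit:
jog_arm(moves=[[[12,-40,0,-1.6,0,0],[12,-40,0,-1.6,0,0],[12,-40,0,-1.6,0,0],[12,-40,0,-1.6,0,0],[8,-25,0,-1.6,0,0]]], gripper=-0.1)

```text
clock: 27.85
eef_pos: [525.9, -136.0, 172.4]
eef_rot: [-3.125, 1.423, -1.544]
wrist_force: [0.0, 0.9, -0.2]
finger_gap: 42.2
```

Emit:
jog_arm(moves=[[[0,0,0,0,0,0],[0,0,-30,0,0,0],[0,0,-30,0,0,0],[0,0,0,0,0,0],[0,0,0,0,0,0]]])

```text
clock: 28.35
eef_pos: [525.6, -132.0, 113.0]
eef_rot: [-3.107, 1.423, -1.524]
wrist_force: [-0.4, -0.1, 1.1]
finger_gap: 42.0
```

```bash
python3 - <<'E'
from h import *
s,_=st(); print(s['effort'].round(1))
T,_=look('top'); S,_=look('side')
cv2.imwrite('pics/a6.png',np.hstack([cv2.resize(S[80:300,200:420],(400,400)),cv2.resize(T[150:300,180:330],(400,400))]))
E
```

```text
t 28.35 pos [ 525.6 -132.   113. ] jaw 90.6 tilt [ 0.007 -0.147 -0.989] gap 42.0 F [-0.36 -0.12  1.06] M [ 0.14 -0.15  0.04] q [-0.248  0.385  1.691 -0.165  1.028 -1.748]
[ -0.3 -51.5 -29.5  -0.4  -0.2   0. ]
```

View pics/a6.png

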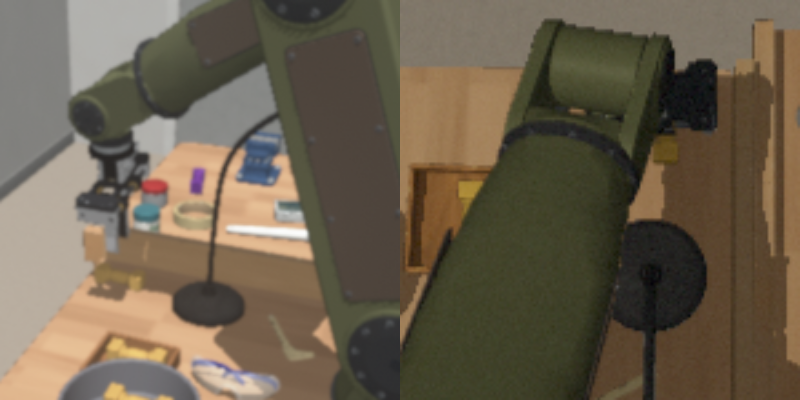

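Emit:
jog_arm(moves=[[[4,-22,0,0,0,0],[0,-2,-20,0,0,0],[0,0,-25,0,0,0],[0,0,-15,0,0,0],[0,0,0,0,0,0]]])

```text
clock: 28.95
eef_pos: [533.3, -156.5, 59.7]
eef_rot: [-3.027, 1.419, -1.444]
wrist_force: [0.1, -0.7, 0.9]
finger_gap: 42.4
```

```bash
python3 - <<'E'
from h import *
s,_=st(); print(s['effort'].round(1))
E
```

```text
t 28.95 pos [ 533.3 -156.5   59.7] jaw 90.6 tilt [ 0.019 -0.15  -0.989] gap 42.4 F [ 0.09 -0.71  0.9 ] M [ 0.14 -0.1   0.01] q [-0.289  0.481  1.697 -0.176  0.91  -1.767]
[ -0.2 -55.5 -28.4  -0.4  -0.7   0.1]
```

Emit:
jog_arm(moves=[[[-3,0,-15,0,1,0],[0,0,-12,0,0,0],[0,0,-5,0,0,0],[0,0,0,0,0,0]]])

```text
clock: 29.35
eef_pos: [531.6, -156.4, 28.6]
eef_rot: [-3.125, 1.419, -1.541]
wrist_force: [0.9, -0.1, 0.4]
finger_gap: 42.4
```

```bash
python3 - <<'E'
from h import *
s,_=st(); print(s['effort'].round(1))
E
```

```text
t 29.35 pos [ 531.6 -156.4   28.6] jaw 90.8 tilt [ 0.005 -0.151 -0.989] gap 42.4 F [ 0.9  -0.06  0.38] M [ 0.12 -0.1   0.03] q [-0.287  0.534  1.704 -0.19   0.865 -1.751]
[  0.  -57.6 -27.1  -0.4  -0.2   0. ]
```

Emit:
jog_arm(moves=[[[0,0,-3,0,0,0],[0,0,-1,0,0,0]]])

```text
clock: 29.55
eef_pos: [531.9, -156.5, 24.9]
eef_rot: [-3.12, 1.419, -1.535]
wrist_force: [-0.3, 0.4, -0.2]
finger_gap: 42.0
```

Emit:
jog_arm(moves=[[[0,0,-0.5,0,0,0],[0,0,-0.5,0,0,0],[0,0,-0.5,0,0,0],[0,0,0,0,0,0],[0,0,0,0,0,0]]], gripper=-1)

```text
clock: 30.05
eef_pos: [532.3, -156.6, 23.9]
eef_rot: [-3.113, 1.418, -1.528]
wrist_force: [0.5, -0.3, -1.0]
finger_gap: 22.0
```

Emit:
jog_arm(moves=[[[0,0,0,0,0,0],[0,0,20,0,0,0],[0,0,40,0,0,0],[0,0,40,0,0,0],[0,0,30,0,0,0]]])

```text
clock: 30.55
eef_pos: [529.0, -155.6, 153.2]
eef_rot: [3.106, 1.422, -1.592]
wrist_force: [0.2, 0.4, -0.7]
finger_gap: 21.7
```

Emit:
jog_arm(moves=[[[0,0,0,0,0,0],[0,0,0,0,0,0],[0,0,0,0,0,0]]])

```text
clock: 30.85
eef_pos: [530.1, -155.9, 156.2]
eef_rot: [-3.141, 1.42, -1.556]
wrist_force: [-0.4, 1.1, -0.9]
finger_gap: 22.0
```

```bash
python3 - <<'E'
from h import *
s,_=st()
E
```

```text
t 30.85 pos [ 530.1 -155.9  156.2] jaw 90.8 tilt [ 0.002 -0.15  -0.989] gap 22.0 F [-0.38  1.09 -0.91] M [ 0.14 -0.16 -0.02] q [-0.287  0.352  1.625 -0.159  1.125 -1.806]
```

Emit:
jog_arm(moves=[[[-8,36,5,1.5,0,0],[-16,38,0,1.5,0,0],[-16,38,0,1.5,0,0],[-16,38,0,1.5,0,0],[-16,38,0,1.5,0,-0.5]]])

```text
clock: 31.35
eef_pos: [453.3, 35.1, 153.8]
eef_rot: [2.51, 1.553, -2.202]
wrist_force: [0.8, 1.1, -0.2]
finger_gap: 21.6
```

Emit:
jog_arm(moves=[[[-20,36,0,1.2,0,0],[-12,14,0,0,0,0],[0,0,0,0,0,0],[0,0,0,0,0,0]]])

```text
clock: 31.75
eef_pos: [416.4, 89.5, 149.5]
eef_rot: [1.177, 1.551, 2.751]
wrist_force: [-0.4, -1.2, -0.4]
finger_gap: 21.9
```

```bash
python3 - <<'E'
from pil import *
s,_=st(); pil()
E
```

```text
t 31.75 pos [416.4  89.5 149.5] jaw 90.2 tilt [-0.019  0.008 -1.   ] gap 21.9 F [-0.42 -1.17 -0.37] M [ 0.09 -0.16  0.09] q [ 0.12   0.117  1.93   0.011  1.112 -1.46 ]
[127. 252.] 283 [355. 301.] [91, 34] ang 0.4 z 67.0
[139. 252.] 179 [358. 265.] [24, 90] ang 2.4 z 69.0
[206. 243.] 102 [388.  64.] [30, 30] ang 1.5 z 34.0
```

Emit:
jog_arm(moves=[[[0,8.5,-10,0,-1,0],[0,0,-30,0,0,0],[0,0,-25,0,0,0],[0,0,0,0,0,0],[0,0,0,0,0,0]]])

```text
clock: 32.3
eef_pos: [419.2, 94.3, 82.1]
eef_rot: [0.109, 1.564, 1.677]
wrist_force: [0.8, -0.4, -1.5]
finger_gap: 22.0
```

```bash
python3 - <<'E'
from h import *
s,_=st()
E
```

```text
t 32.3 pos [419.2  94.3  82.1] jaw 89.9 tilt [-0.001  0.007 -1.   ] gap 22.0 F [ 0.8  -0.41 -1.49] M [ 0.06 -0.06  0.02] q [ 0.132  0.224  1.989  0.009  0.928 -1.442]
```

Emit:
jog_arm(moves=[[[-3,4,-20,0,0,0],[0,0,-20,0,0,0],[0,0,0,0,0,0],[0,0,0,0,0,0]]])

```text
clock: 32.7
eef_pos: [419.7, 97.3, 45.6]
eef_rot: [-0.594, 1.562, 0.972]
wrist_force: [-0.1, 0.4, -0.6]
finger_gap: 22.2
```

```bash
python3 - <<'E'
from h import *
s,_=st()
E
```

```text
t 32.7 pos [419.7  97.3  45.6] jaw 89.7 tilt [ 0.005  0.007 -1.   ] gap 22.2 F [-0.11  0.44 -0.55] M [ 0.07 -0.1   0.02] q [ 0.139  0.293  2.011  0.009  0.831 -1.433]
```

Emit:
jog_arm(moves=[[[-3,0,-8,0,0,0],[-1,0,-4,0,0,0],[0,0,0,0,0,0]]])

```text
clock: 33.0
eef_pos: [416.9, 97.2, 35.3]
eef_rot: [-0.841, 1.559, 0.724]
wrist_force: [0.5, 0.3, -1.9]
finger_gap: 21.6
```

Emit:
jog_arm(moves=[[[0,0,0,0,0,0],[0,0,0,0,0,0],[0,0,0,0,0,0],[0,0,20,0,0,0],[0,0,40,0,0,0]]], gripper=-0.42)

```text
clock: 33.5
eef_pos: [415.1, 97.0, 94.1]
eef_rot: [-0.328, 1.563, 1.238]
wrist_force: [0.6, 0.4, 0.4]
finger_gap: 27.6
```

Emit:
jog_arm(moves=[[[0,0,40,0,0,0],[20,40,30,0,0,2.5],[20,40,0,0,0,2.5],[20,40,0,0,0,2.5],[20,40,0,0,0,2.5]]], gripper=-0.2)

```text
clock: 34.0
eef_pos: [496.4, 256.5, 172.0]
eef_rot: [-1.001, 1.555, 0.739]
wrist_force: [0.4, -0.9, -0.1]
finger_gap: 37.5
```

```bash
python3 - <<'E'
from pil import *
s,_=st(); pil('pics/a7.png')
E
```

```text
t 34.0 pos [496.4 256.5 172. ] jaw 99.7 tilt [ 0.012  0.011 -1.   ] gap 37.5 F [ 0.38 -0.92 -0.08] M [ 0.03 -0.07 -0.02] q [ 0.409  0.358  1.57   0.005  1.198 -1.333]
[200. 233.] 517 [415.  83.] [93, 70] ang -0.8 z 32.0
[156. 249.] 247 [362. 212.] [33, 90] ang 2.1 z 67.0
```

View pics/a7.png

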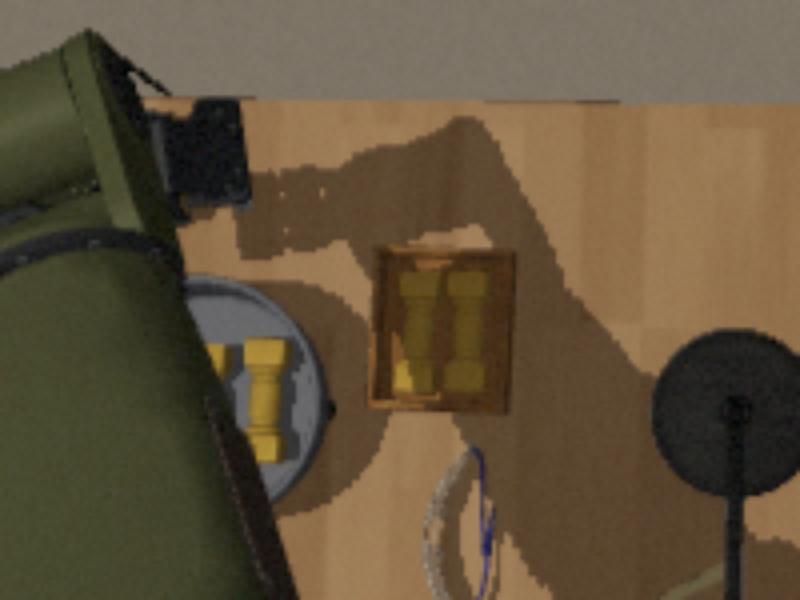

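Emit:
jog_arm(moves=[[[17,35,0,0,0,1.5],[15,30,0,0,0,1.5],[0,0,0,0,0,0],[0,0,0,0,0,0]]], gripper=0)

```text
clock: 34.45
eef_pos: [530.2, 330.2, 169.3]
eef_rot: [-0.903, 1.557, 0.899]
wrist_force: [0.6, 0.0, -0.2]
finger_gap: 47.2
```

Emit:
jog_arm(moves=[[[0,0,-20,0,0,0],[0,0,-20,0,0,0],[0,0,0,0,0,0],[0,0,0,0,0,0]]])

```text
clock: 34.85
eef_pos: [529.8, 327.3, 130.1]
eef_rot: [-0.958, 1.556, 0.841]
wrist_force: [0.6, -0.4, 0.9]
finger_gap: 46.9
```

```bash
python3 - <<'E'
from h import *
s,_=st()
E
```

```text
t 34.85 pos [529.8 327.3 130.1] jaw 103.1 tilt [ 0.01   0.011 -1.   ] gap 46.9 F [ 0.62 -0.38  0.88] M [ 0.05 -0.13  0.04] q [ 0.493  0.538  1.412  0.005  1.178 -1.309]
```

Emit:
jog_arm(moves=[[[0,0,-20,0.6,0.6,0],[0,0,-15,0,0,0],[0,0,-4,0,0,0],[0,0,0,0,0,0]]])

```text
clock: 35.25
eef_pos: [531.0, 326.6, 94.2]
eef_rot: [-0.398, 1.547, 1.399]
wrist_force: [0.5, -0.5, 0.4]
finger_gap: 47.0
```

```bash
python3 - <<'E'
from h import *
s,_=st()
E
```

```text
t 35.25 pos [531.  326.6  94.2] jaw 103.0 tilt [ 0.004  0.024 -1.   ] gap 47.0 F [ 0.5  -0.53  0.44] M [ 0.06 -0.13  0.01] q [ 0.485  0.58   1.438  0.021  1.109 -1.322]
```

Emit:
jog_arm(moves=[[[0,0,-2.5,-1.3,0,0],[0,0,0,0,0,0]]])

```text
clock: 35.45
eef_pos: [531.4, 326.8, 93.0]
eef_rot: [-1.903, 1.565, -0.106]
wrist_force: [0.2, -0.4, -0.1]
finger_gap: 46.9
```

Emit:
jog_arm(moves=[[[0,0,0,0,0,0],[0,0,0,0,0,0],[0,0,0,0,0,0],[0,0,0,0,0,0],[0,0,0,0,0,0]]], gripper=-1, squeeze=10)

```text
clock: 35.95
eef_pos: [531.8, 327.2, 94.2]
eef_rot: [-1.818, 1.563, -0.02]
wrist_force: [0.5, 0.4, -0.7]
finger_gap: 13.2
```

Emit:
jog_arm(moves=[[[0,0,0,0,0,0],[0,0,0,0,0,0]]])

```text
clock: 36.15
eef_pos: [531.7, 327.2, 94.2]
eef_rot: [-1.787, 1.563, 0.01]
wrist_force: [-0.6, -0.1, -0.2]
finger_gap: 12.7
```

```bash
python3 - <<'E'
from h import *
s,_=st()
E
```

```text
t 36.15 pos [531.7 327.2  94.2] jaw 103.0 tilt [ 0.007  0.    -1.   ] gap 12.7 F [-0.61 -0.1  -0.25] M [ 0.12 -0.11 -0.03] q [ 0.494  0.587  1.427 -0.004  1.122 -1.302]
```

Emit:
jog_arm(moves=[[[0,0,-0.5,0,0,7],[0,0,-0.5,0,0,7],[0,0,0,0,0,7],[0,0,0,0,0,7],[0,0,0,0,0,7]]])

```text
clock: 36.65
eef_pos: [531.7, 327.2, 94.2]
eef_rot: [-1.738, 1.563, 0.69]
wrist_force: [0.7, -0.0, -0.3]
finger_gap: 13.0
```

Emit:
jog_arm(moves=[[[0,0,0,0,0,7],[0,0,0,0,0,6],[0,0,0,0,0,5],[0,0,0,0,0,4],[0,0,0,0,0,2]]])

```text
clock: 37.15
eef_pos: [531.7, 327.2, 94.2]
eef_rot: [-1.69, 1.563, 1.178]
wrist_force: [0.1, 1.6, 0.5]
finger_gap: 12.9
```

```bash
python3 - <<'E'
from h import *
s,_=st()
E
```

```text
t 37.15 pos [531.7 327.2  94.2] jaw 164.4 tilt [ 0.003  0.007 -1.   ] gap 12.9 F [0.15 1.62 0.47] M [ 0.11  0.03 -0.06] q [ 0.491  0.587  1.427  0.005  1.122 -2.38 ]
```

Emit:
jog_arm(moves=[[[0,0,0,0,0,2.5],[0,0,0,0,0,2],[0,0,0,0,0,0]]])

```text
clock: 37.45
eef_pos: [531.7, 327.2, 94.2]
eef_rot: [-1.654, 1.563, 1.297]
wrist_force: [0.1, 0.0, 0.2]
finger_gap: 13.8
```

```bash
python3 - <<'E'
from h import *
s,_=st()
E
```

```text
t 37.45 pos [531.7 327.2  94.2] jaw 169.0 tilt [ 0.002  0.007 -1.   ] gap 13.8 F [0.06 0.02 0.22] M [ 0.03 -0.01 -0.26] q [ 0.491  0.587  1.427  0.006  1.123 -2.462]
```

Emit:
jog_arm(moves=[[[0,0,0,0,0,0],[0,0,0,0,0,0],[0,0,0,0,0,0],[0,0,30,0,0,0],[0,0,40,0,0,0]]], gripper=0)

```text
clock: 37.95
eef_pos: [529.5, 326.0, 160.3]
eef_rot: [-0.197, 1.564, 2.751]
wrist_force: [-0.1, -0.5, 1.3]
finger_gap: 46.2
```

Emit:
jog_arm(moves=[[[0,-20,30,0,0,-5],[0,-40,0,0,0,-8],[0,-40,0,0,0,-8],[0,-40,0,0,0,-8],[0,-40,0,0,0,-8]]])

```text
clock: 38.45
eef_pos: [529.7, 145.0, 197.6]
eef_rot: [-1.52, 1.561, 0.765]
wrist_force: [0.2, -0.3, -1.0]
finger_gap: 47.0
```

Emit:
jog_arm(moves=[[[0,-40,0,0,0,-8],[0,-40,0,0,0,-8],[0,-40,0,0,0,-8],[0,0,0,0,0,0],[0,0,0,0,0,0]]])

```text
clock: 38.95
eef_pos: [528.8, 16.2, 198.5]
eef_rot: [-1.631, 1.56, 0.207]
wrist_force: [-0.1, 0.4, 0.0]
finger_gap: 47.1
```

```bash
python3 - <<'E'
from pil import *
s,_=st(); pil('pics/a8.png')
E
```

```text
t 38.95 pos [528.8  16.2 198.5] jaw 105.3 tilt [ 0.011  0.002 -1.   ] gap 47.1 F [-0.12  0.44  0.03] M [ 0.08 -0.21  0.02] q [-0.04   0.27   1.621  0.003  1.24  -1.878]
[155. 243.] 123 [378. 221.] [65, 26] ang -11.8 z 68.0
[127. 252.] 282 [355. 301.] [91, 34] ang 0.5 z 67.0
[141. 251.] 273 [358. 259.] [91, 34] ang -0.0 z 68.0
```

View pics/a8.png

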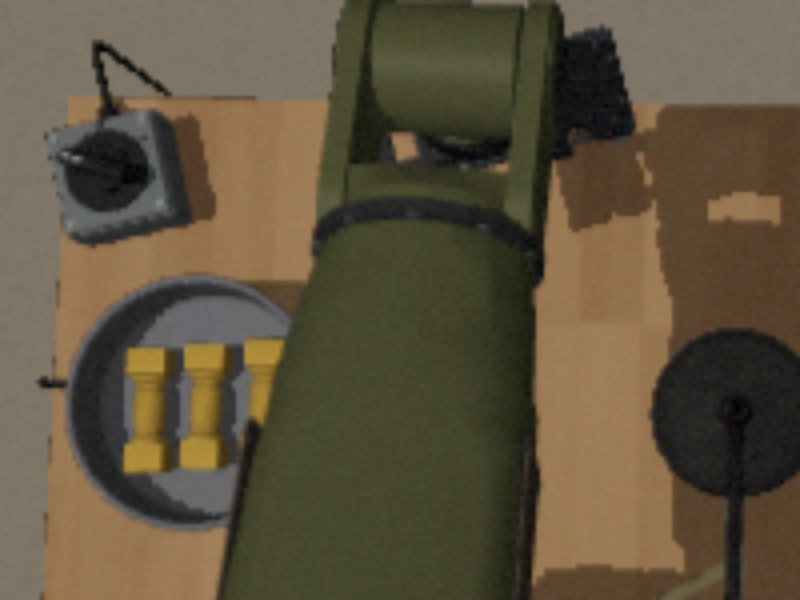

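The switch pointer is at (62,155), on the fast side. Three pillars are in the bowl, none are left on the bench, and the gripper is open, 200 mm up and clear of everything.

```bash
python3 -c "
from cell import manip
print(manip.sign_off())"
```

```text
the job is handed in; nothing more can be done
None
```

The job is done and handed in at about 39 s, and I saw nothing go wrong.

- **Switch to off:** I turned the handle from slow to the off mark. It stood there more than 5 s before the first pillar went into the bowl, and stayed off through all the loading.
- **Sorting:** All five pillars were there. Hefting read about 4.0, 4.9 and 5.4 N for the three solid ones, which are in the bowl. The two hollow ones read about 1.5 and 0.9 N and are in the tray.
- **Switch to fast:** I then turned the handle to its other end stop. I felt the stop as a rising torque, with the tool about 5 degrees past the nominal angle as the handle stopped in the fingers.

**Last checks:** The final picture shows the pointer on the fast side, three pillars in the bowl and nothing left on the bench. The arm hid the tray in that picture. The one before it showed both hollow pillars lying flat in the tray.

**Not fully checked:** In the pictures the handle looked 7–9 degrees off the expected angle at slow and at off. I put this down to the camera's view of the raised bar and went by the tool angle: a 60 degree turn from the slow stop, matching the box's measured angle. I did not measure the pot and tape again, but the arm never came down near them.

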